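# Fish the stirring paddle out of the covered rinse tray

### The arm

A 6-joint arm with a two-finger parallel gripper is mounted at the origin on the work surface. World frame = base frame: x ahead of the robot, y to its left, z up, the work surface at z = 0. Lengths are in mm, angles in rad, forces in N, time in s.
With the tool pointing down it reaches from about 275 to 825 mm from the base axis. Payload 4.9 kg.
Tool frame: the origin (TCP) lies between the finger pads; the fingertips stand 11 mm ahead of it and the grasp point (between the pads) lies 8 mm behind it; z points along the fingers, y is the line along which they close (so a half turn about z gives the same grasp; the last joint's range is limited). The gripper opens to 85 mm and grips with 20 to 120 N. Pads are 22 mm wide; open, the fingers measure 114 mm over their backs; the gripper's body (76 mm by 85 mm) begins 54 mm behind the grasp point. The pads swing forward as they close: fully open they stand 13 mm farther back than shut.
Start: joints at [-1.308, 0.326, -0.193, 1.052, 0, 1.437], TCP at [212.571, -507.279, 242.281] pointing down, gripper open.
Joint ranges: [-2.65, 2.65], [-0.97, 1.79], [-1.3, 1.35], [-1.93, 2.1], [-1.47, 1.37], [-3.14, 3.14]. Speed limits (rad/s): [2.57, 2.57, 3.14, 3.14, 3.14, 3.14].

### API

Orientations are given as a unit quaternion [x, y, z, w].
In Python, from rig import arm gives the robot as it stands. The module is installed in compiled form; this text tells all that it offers.
- The arm moves only by the tool send_rows, never from a script. Its arguments are lists of equal length, an entry for each row: "dp": the shift along the world's x, y, z in cm, a list of three; "turn": the turn, a rotation vector about the world's x, y, z in rad, a list of three; "grip": the opening in per cent of the stroke, from 0 (shut) to 100 (fully open). In form: {"dp": [[tx, ty, tz], ...], "turn": [[ax, ay, az], ...], "grip": [grip, ...]}. A call has 1 to 12 rows; each row is the pose to reach, as a shift and turn from the pose commanded when the call began; what a row does not reach only later rows make up. A row lasts 1/10 s, in which the tool goes at most 50 mm and 8.59 degrees, less where a joint would pass 70% of its speed; a pose out of reach is approached as far as the arm can. A call with a gripper value outside its range is refused whole. The fingers move at their own pace and stop on an object; "newtons" is the grip in N (left out, the last holds). Time passes only in rows, so rows that repeat a pose let the fingers close. It gives the time, the measured TCP pose, the force, the opening and the grip force at its end, in the units of the state.
- arm.state(): the state, without advancing time (a new reading comes with each control period).
- arm.snapshot(name): name is "side" or "top" or "wrist"; returns (picture, depth): 400x640x3 uint8, blue, green, red; 400x640 float32, mm along the optical axis (not along the pixel's ray), 0 where there is no reading.
- arm.camera_info(name): a dict with "K" (3x3 intrinsics, pixels), "eye" and "orientation" of the camera in the world. Camera axes: x right, y down, z forward; pixel columns grow to the right and rows downward; lengths in mm; the calibration is good to about 2 mm. A picture is of the moment at which its call begins: read the wrist's pose just before it. camera_info takes no time and is no camera call; for the wrist camera it gives the pose at the moment of the call.
- arm.sign_off(): hands the job in; it is judged then, once.
The state is a dict: "time_s": time; "joints": joint angles; "qvel": joint speeds; "effort": joint torques, N m; "tool_pos": TCP position; "tool_rot": TCP orientation; "ft_force": force on the tool from outside, world axes, zero at the start; "torque": the same for the moment, N m; "finger_gap": finger opening in mm; "grasp_force": force on a finger pad.
Only numpy, scipy, OpenCV 4.12 (cv2) and the standard library are available. Lean on these libraries where they do the work, as an engineer would, in place of code of your own. Each camera call takes 0.05 s, during which the arm holds its last target. There are 200 camera calls.

### The job

Turn the black wing knob on the rinse tray clockwise until it clicks past its detent and its steel bar no longer lies across the opening in the cover; then take the wooden stirring paddle, which is longer than the opening, out through it by tilting it and drawing one end out first. Finish while still holding the paddle in the gripper, still, above the tray, with the whole of it at least 60 mm clear of the cover. Leave the other things on the counter and on the tray where they stand.

Things in the scene. Friction and masses are not known exactly. Their poses are not given: they have to be found in the camera images.
- tray: Fixed steel rinse tray, mm in its frame: x -150..140 (+x away from the robot), y -75..130 (+y left), z 0 (counter, origin)..50. Cavity x -145..130, y -70..70, floor z 6, under a 4 mm cover (underside z 46, top z 50) with one opening x -45..85, y -65..65. Solid aluminium console y 70..130, 50 high, carries the knob. Only the paddle is inside.
- opening (a point): Centre of the cover's opening (130 x 130 mm), on the cover's top face, at x = 20, y = 0, z = 50 mm of the tray; axes as the tray's.
- keeper (a joint): Angle of knob and bar, rad: 0 = bar across the opening, in its detent; grows clockwise from above; stop at 1.4. An over-centre spring resists with up to about 0.15 N m until about 0.7 rad; past that it draws the knob on to its stop and holds it there, bar over the console, pointing roughly to the tray's -x.
- keeper_grip (a point): On the knob's axis (tray x 20, y 105), z 80 mm, in the wing; turns with it; axes the tray's at joint 0. Black wing 12 mm thick (its x), 46 long (its y, along the bar), z 62 to 90. Below it, z 52 to 58, a steel bar 12 mm wide reaches 116 mm from the axis along -y and 6 mm along +y, with a 32 mm steel hub (z 51 to 59).
- paddle_centre (a point): Middle of the wooden paddle, 190 mm long, 40 to 85 g, flat on the tray's floor, both ends under the cover; 6 mm above its underside. x along it to the handle's end, z up. Handle x -45..95, 14 wide, 12 thick; blade x -95..-40, 34 wide, 8 thick, undersides flush. At the start the handle's end is the far one (tray's +x within 0.22 rad), the middle at tray x 5..25, y -12..12.
- handle_end (a point): End of the paddle's handle, x = +95 mm from its middle.
- blade_end (a point): End of the paddle's blade, x = -95 mm from its middle, 4 mm above the underside.
- jigger: Bystander, loose: small steel double-cone measure, 36 mm wide, 45 mm tall, standing on the far end of the tray's console. Origin at its underside's centre.
- tamper: Bystander, loose: dark steel coffee tamper, 54 mm wide, 80 mm tall, standing close to the tray's right (-y) side. Origin at its underside's centre.
- cup: Bystander, loose: white ceramic espresso cup, 72 mm wide, 60 mm tall, standing close to the tray's right side, further away than the tamper. Origin at its underside's centre.
- mug: Bystander, loose: terracotta-coloured mug, 82 mm wide without its handle, 90 mm tall, on the left of the counter. Origin at its underside's centre.
- pitcher: Bystander, loose: aluminium milk pitcher, 90 mm wide, 110 mm tall, on the left of the counter. Origin at its underside's centre.
- bottle: Bystander, loose: amber glass bottle, 64 mm wide, 190 mm tall, on the right of the counter. Origin at its underside's centre.
- canister: Bystander, loose: jar with a wooden cap, 90 mm wide, 120 mm tall, on the right of the counter. Origin at its underside's centre.
- paddle: The whole paddle; its origin lies 6 mm below its middle point, on its underside; axes the same.
Things that resemble listed ones, but are neither listed nor needed, are in the scene too. Of the things that look like the paddle, the middle-sized one is meant.

How it is judged:
By the outcome, as a careful person would: the job done as asked, in the order asked, and still so for the second after the job is handed in, while the arm keeps its last pose, push and grip.
It also fails if it takes over 51 s, if anything falls off the work surface, if the arm or the gripper's body presses on something with over 40 N, if the wrist force passes 120 N, or if a joint passes its speed limit or range.

## Working session

There is one attempt and no reset: what is moved stays moved. The work goes in short steps, Python scripts to look and compute and a tool call to move; the robot and the scene stay as the last step left them, time stands still between calls to the robot, and variables do not carry over. Pictures are saved under pics/ and viewed, at most 10 in all, crops included, and the job is handed in when it is done.

Besides the shell and the picture viewer there is one more tool, called as a command line: name --argument value ..., lists and objects as JSON in quotes. send_rows: Moves the arm, as the interface text tells. Its arguments: {"type":"object","properties":{"dp":{"type":"array","items":{"type":"array","items":{"type":"number"}}},"turn":{"type":"array","items":{"type":"array","items":{"type":"number"}}},"grip":{"type":"array","items":{"type":"number"}},"newtons":{"type":"number"}},"required":["dp","turn","grip"]}

```bash
mkdir -p pics
cat > h.py <<'E'
import numpy as np, cv2
from scipy.spatial.transform import Rotation as R
from rig import arm
def snap(n,save=None):
    ci=arm.camera_info(n); im,d=arm.snapshot(n)
    if save: cv2.imwrite('pics/'+save+'.png',im)
    np.savez(f'{n}.npz',im=im,d=d,K=ci['K'],eye=ci['eye'],q=ci['orientation']); return load(n)
def load(n):
    z=np.load(n+'.npz'); return z['im'],z['d'],np.array(z['K']),np.array(z['eye']),R.from_quat(z['q']).as_matrix() if z['q'].shape==(4,) else z['q']
def cast(c,u,v,z):
    _,_,K,e,M=c; r=M@np.linalg.solve(K,np.array([u,v,1.])); return e+r*(z-e[2])/r[2]
def pt(c,u,v):
    _,d,K,e,M=c; return e+M@(np.linalg.solve(K,np.array([u,v,1.]))*d[int(v),int(u)])
def cloud(c):
    im,d,K,e,M=c; v,u=np.mgrid[:400,:640]; p=np.stack([u,v,np.ones_like(u)],-1)@np.linalg.inv(K).T*d[...,None]
    return p@M.T+e
E
python3 - <<'E'
from h import *
for n in('top','side'):
    c=snap(n,n); print(n,c[2].tolist(),c[3],c[4].round(3).tolist())
a=cv2.imread('pics/top.png');
print(arm.state())
E
```

```text
top [[403.62141697272864, 0.0, 314.9905924612737], [0.0, 403.62141697272864, 203.01389106185928], [0.0, 0.0, 1.0]] [ 410.14548075  -33.56072371 1087.09166669] [[-0.012, -0.997, 0.072], [-1.0, 0.013, 0.018], [-0.019, -0.072, -0.997]]
side [[483.0679186111898, 0.0, 320.305571494592], [0.0, 483.0679186111898, 202.71881888233875], [0.0, 0.0, 1.0]] [ 424.99876048 -787.02936955  961.49299805] [[0.999, -0.031, 0.041], [-0.05, -0.757, 0.651], [0.01, -0.653, -0.758]]
{'time_s': 0.1, 'joints': array([-1.30823151e+00,  3.26872936e-01, -1.93473364e-01,  1.05199725e+00,
        1.24583811e-05,  1.43660844e+00]), 'qvel': array([ 6.56709244e-05, -2.90600932e-03,  1.77443574e-03, -1.02858450e-03,
        8.89997209e-04,  1.77779157e-03]), 'effort': array([ 7.13076824e-04, -4.44239187e+01,  2.63038373e+01,  7.95059139e-03,
       -1.43061652e-04, -3.47720615e-06]), 'tool_pos': array([ 212.42393625, -506.78389799,  241.58238716]), 'tool_rot': array([ 9.80387562e-01,  1.97077724e-01, -4.34066170e-05, -7.72419972e-04]), 'ft_force': array([-0.50165647, -0.67698068, -0.78710192]), 'torque': array([ 0.01225543,  0.0041348 , -0.00122773]), 'grasp_force': 0.0, 'finger_gap': 85.57287517169698}
```

View pics/top.png

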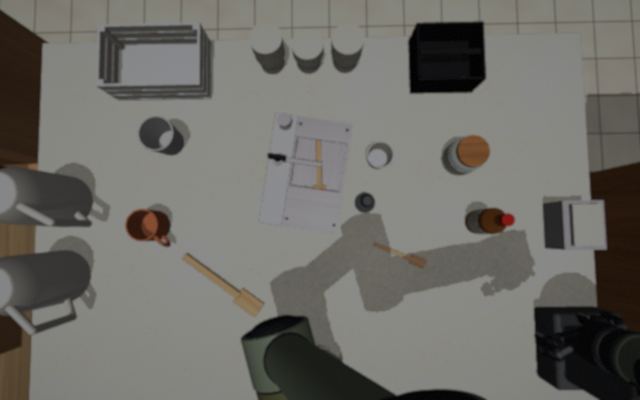

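View pics/side.png

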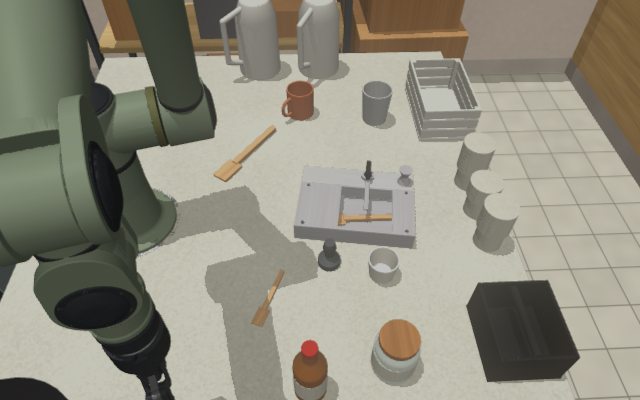

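The top view shows the tray at u 260–352, v 113–230, the black knob at (277,157), and the paddle in the opening near (320,165). The jigger is at (285,120). Next I measure the tray pose and look at a crop.

Run:
```python
from h import *
c=load('top'); P=cloud(c); im=c[0]
cv2.imwrite('pics/c1.png',cv2.resize(im[100:245,245:405],None,fx=4,fy=4,interpolation=cv2.INTER_CUBIC))
for n in('top','side'):
    c=load(n);P=cloud(c);im=c[0]
    # tray top: z 44..56 inside region
    m=(abs(P[...,2]-50)<5)&(P[...,0]>330)&(P[...,0]<750)&(P[...,1]>-150)&(P[...,1]<200)
    m=cv2.morphologyEx(m.astype(np.uint8),cv2.MORPH_OPEN,np.ones((3,3)))
    k,l,s,_=cv2.connectedComponentsWithStats(m); i=1+s[1:,4].argmax(); m=l==i
    q=P[m]; rect=cv2.minAreaRect(q[:,:2].astype(np.float32)); print(n,m.sum(),'z',np.median(q[:,2]),rect, cv2.boxPoints(rect).round(1).tolist())
    hsv=cv2.cvtColor(im,cv2.COLOR_BGR2HSV)
    w=(hsv[...,0]>8)&(hsv[...,0]<25)&(hsv[...,1]>80)&(P[...,0]>400)&(P[...,0]<720)&(abs(P[...,1]-0)<110)&(P[...,2]<60)
    # exclude outside tray box
    hull=cv2.boxPoints(rect)
    w&=np.array([cv2.pointPolygonTest(hull,(float(a),float(b)),False)>0 for a,b in P[...,:2].reshape(-1,2)]).reshape(400,640)
    vv,uu=np.nonzero(w); X=np.array([cast(c,u,v,16) for u,v in zip(uu,vv)])
    print('wood',len(X),'medz',np.median(P[w][:,2])); print(cv2.minAreaRect(X[:,:2].astype(np.float32)),cv2.boxPoints(cv2.minAreaRect(X[:,:2].astype(np.float32))).round().tolist())
    k=(im.max(2)<50)&(P[...,0]>400)&(P[...,0]<720)&(P[...,1]>0)&(P[...,1]<160)
    vv,uu=np.nonzero(k); print('knob px',uu.mean(),vv.mean(),len(uu),P[k].mean(0).round(1)); X=np.array([cast(c,u,v,88) for u,v in zip(uu,vv)]);print(cv2.minAreaRect(X[:,:2].astype(np.float32)))
```

```text
top 5749 z 50.99047109794901 ((565.119873046875, 10.032035827636719), (205.2222442626953, 290.90185546875), 81.22654724121094) [[405.70001220703125, -69.19999694824219], [693.2000122070312, -113.5999984741211], [724.5, 89.30000305175781], [437.0, 133.60000610351562]]
wood 146 medz 18.50205527181913
((591.145263671875, -25.91197967529297), (26.686552047729492, 127.13616180419922), 89.24906158447266) [[527.0, -38.0], [655.0, -40.0], [655.0, -13.0], [528.0, -12.0]]
knob px 276.50704225352115 156.83098591549296 71 [599.3  79.7  89.9]
((598.5302734375, 80.23748779296875), (39.11241912841797, 13.811938285827637), 81.94744873046875)
side 4820 z 50.16268235283286 ((564.4275512695312, 7.099082946777344), (209.63221740722656, 290.6637268066406), 80.98826599121094) [[404.5, -73.69999694824219], [691.5, -119.19999694824219], [724.4000244140625, 87.9000015258789], [437.29998779296875, 133.39999389648438]]
wood 329 medz 16.427565585534808
((584.5531005859375, -32.45907974243164), (32.22307586669922, 135.2736053466797), 87.61302185058594) [[516.0, -46.0], [651.0, -51.0], [653.0, -19.0], [518.0, -14.0]]
knob px nan nan 0 [nan nan nan]<stdin>:19: RuntimeWarning: Mean of empty slice.
  ret = ret.dtype.type(ret / rcount)
  ret = um.true_divide(
Traceback (most recent call last):
IndexError: too many indices for array: array is 1-dimensional, but 2 were indexed
```

View pics/c1.png

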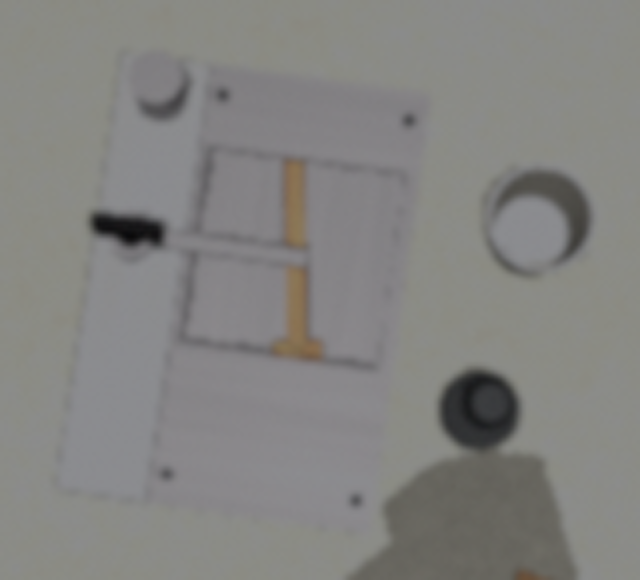

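Tray yaw is −0.154 rad with its origin near (566,−18), and the 291 × 205 mm size matches. The knob axis is at about (600,81.5). I'm moving above the knob, turning the wrist the way that leaves room for the clockwise turn.

send_rows --dp '[[0, 0, 5], [4, 5, 6], [8, 10, 6], [12, 15, 6], [16, 20, 6], [20, 25, 6], [24, 30, 6], [28, 35, 6], [31, 42, 5], [34, 48, 3], [37, 54, 1], [38.8, 58, 0]]' --turn '[[0, 0, 0.15], [0, 0, 0.3], [0, 0, 0.45], [0, 0, 0.6], [0, 0, 0.75], [0, 0, 0.9], [0, 0, 1.05], [0, 0, 1.2], [0, 0, 1.35], [0, 0, 1.5], [0, 0, 1.65], [0, 0, 1.8]]' --grip '[100, 100, 100, 100, 100, 100, 100, 100, 70, 70, 70, 70]'

```text
time_s: 1.3
tool_pos: [529.4, -61.0, 272.6]
tool_rot: [0.452, 0.892, -0.0, 0.0]
ft_force: [0.6, -0.6, 0.3]
finger_gap: 59.7
grasp_force: 0.0
```

send_rows --dp '[[0, 0.9, 0], [0, 0.9, 0], [0, 0.9, 0], [0, 0.9, 0], [0, 0.9, 0], [0, 0.9, 0], [0, 0.9, 0], [0, 0.9, 0], [0, 0.9, 0], [0, 0.9, 0], [0, 0.9, 0], [0, 0.9, 0]]' --turn '[[0, 0, 0.15], [0, 0, 0.3], [0, 0, 0.45], [0, 0, 0.6], [0, 0, 0.75], [0, 0, 0.9], [0, 0, 1.05], [0, 0, 1.2], [0, 0, 1.35], [0, 0, 1.5], [0, 0, 1.65], [0, 0, 1.8]]' --grip '[60, 60, 60, 60, 60, 60, 60, 60, 60, 60, 60, 60]'

```text
time_s: 2.5
tool_pos: [528.4, -53.9, 272.6]
tool_rot: [-0.418, 0.909, 0.0, -0.0]
ft_force: [-0.3, -0.6, 0.1]
finger_gap: 51.1
grasp_force: 0.0
```

send_rows --dp '[[0, 0, 0], [0, 0, 0], [0, 0, 0], [0, 0, 0], [0, 0, 0], [0, 0, 0]]' --turn '[[0, 0, 0.15], [0, 0, 0.3], [0, 0, 0.45], [0, 0, 0.56], [0, 0, 0.56], [0, 0, 0.56]]' --grip '[60, 60, 60, 60, 60, 60]'

```text
time_s: 3.1
tool_pos: [528.5, -53.9, 272.8]
tool_rot: [-0.649, 0.761, 0.0, -0.0]
ft_force: [-0.7, -0.1, -0.4]
finger_gap: 51.4
grasp_force: 0.0
```

Run:
```python
from h import *
s=arm.state(); print(s['time_s'],s['tool_pos'],R.from_quat(s['tool_rot']).as_matrix().round(3).tolist(),s['joints'].round(3),s['finger_gap'])
c=snap('wrist','w1'); print(c[2][0,0],c[3],c[4].round(3).tolist())
```

```text
3.1 [528.50085583 -53.92568858 272.75624828] [[-0.157, -0.988, -0.001], [-0.988, 0.157, 0.0], [-0.0, 0.001, -1.0]] [-0.241  0.273 -0.187  1.111 -0.    -1.654] 51.35446455999068
282.57915951896314 [ 518.27718616 -122.12224888  404.91830252] [[-0.988, 0.152, 0.041], [0.157, 0.95, 0.27], [0.002, 0.273, -0.962]]
```

View pics/w1.png

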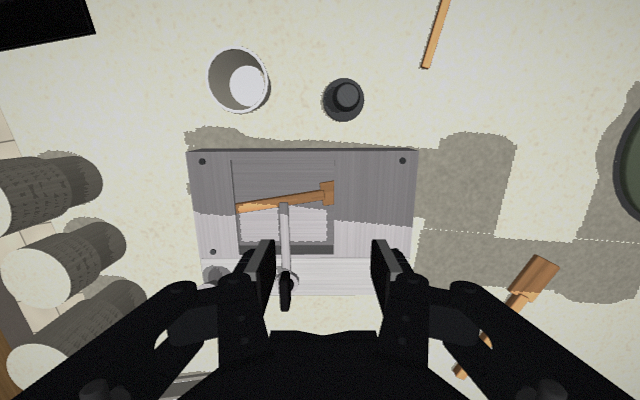

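The wrist view shows the wing at (285,291), the bar up to (284,204), the paddle handle's visible end at (238,208), and the blade's start at (328,192). I'll compute knob and paddle positions from this view.

Run:
```python
from h import *
c=load('wrist'); im=c[0]
m=((im.max(2)<60)).astype(np.uint8); m[:, :276]=0; m[:, 296:]=0; m[:268]=0; m[315:]=0
vv,uu=np.nonzero(m); X=np.array([cast(c,u,v,90) for u,v in zip(uu,vv)])[:,:2].astype(np.float32)
r=cv2.minAreaRect(X); print('wing',len(uu),r)
for u,v in[(284,290),(284,206)]: print(pt(c,u,v).round(1),cast(c,u,v,90).round(1),cast(c,u,v,58).round(1))
for u,v in[(202,161),(402,160),(213,252)]: print('screw',cast(c,u,v,50).round(1))
for u,v in[(233,160),(333,160),(333,253),(240,253)]: print('open',cast(c,u,v,50).round(1))
hsv=cv2.cvtColor(im,cv2.COLOR_BGR2HSV)
w=((hsv[...,0]>5)&(hsv[...,0]<25)&(hsv[...,1]>90)).astype(np.uint8); w[:170]=0;w[220:]=0;w[:,:230]=0;w[:,340:]=0
for a,b in((236,276),(292,318),(322,334)):
    vv,uu=np.nonzero(w[:,a:b]); uu=uu+a
    X=np.array([cast(c,u,v,18) for u,v in zip(uu,vv)])[:,:2].astype(np.float32); print(len(X),cv2.minAreaRect(X),X.mean(0), cv2.boxPoints(cv2.minAreaRect(X)).round().tolist())
    P=np.array([pt(c,u,v) for u,v in zip(uu,vv)]);print(np.median(P[:,2]))
```

```text
wing 423 ((596.5575561523438, 74.6030044555664), (56.91979217529297, 17.66699981689453), 78.51493835449219)
[598.5  72.3  90.8] [598.7  72.8  90. ] [606.9  92.7  58. ]
[582.9 -28.   58.9] [577.1 -36.4  90. ] [583.1 -27.7  58. ]
screw [674.5 -99.5  50. ]
screw [426.9 -61.2  50. ]
screw [693.6  23.8  50. ]
open [635.9 -94.6  50. ]
open [512.3 -74.9  50. ]
open [531.1  51.3  50. ]
open [657.4  31.1  50. ]
406 ((630.4360961914062, -25.005407333374023), (59.90885543823242, 14.671257019042969), 0.3292712867259979) [630.2996  -25.04304] [[600.0, -18.0], [601.0, -33.0], [660.0, -32.0], [660.0, -17.0]]
18.48331770035304
272 ((559.4267578125, -25.15677833557129), (38.68650817871094, 14.865059852600098), 0.6203180551528931) [559.27167  -25.246422] [[540.0, -18.0], [540.0, -33.0], [579.0, -32.0], [579.0, -18.0]]
18.530887778830703
276 ((526.3326416015625, -25.747718811035156), (34.80393600463867, 15.62111759185791), 81.50669860839844) [526.04584 -26.29265] [[516.0, -42.0], [531.0, -44.0], [537.0, -10.0], [521.0, -7.0]]
14.702847558339101
```

The second view agrees: knob axis (600,81.5), paddle middle about (577,−25), handle along world x. I'm going down on the wing and gripping it.

send_rows --dp '[[2, 4, 0], [4.5, 8.5, -2], [7.15, 13.5, -4], [7.15, 13.5, -8], [7.15, 13.5, -12], [7.15, 13.5, -15], [7.15, 13.5, -18], [7.15, 13.5, -19.8], [7.15, 13.5, -19.8], [7.15, 13.5, -19.8]]' --turn '[[0, 0, 0], [0, 0, 0], [0, 0, 0], [0, 0, 0], [0, 0, 0], [0, 0, 0], [0, 0, 0], [0, 0, 0], [0, 0, 0], [0, 0, 0]]' --grip '[60, 60, 60, 60, 60, 60, 60, 60, 60, 60]'

```text
time_s: 4.15
tool_pos: [600.3, 81.0, 75.2]
tool_rot: [-0.65, 0.76, 0.0, -0.0]
ft_force: [0.4, 0.3, 0.6]
finger_gap: 51.3
grasp_force: 0.0
```

send_rows --dp '[[0, 0, 0], [0, 0, 0], [0, 0, 0], [0, 0, 0], [0, 0, 0], [0, 0, 0], [0, 0, 0], [0, 0, 0]]' --turn '[[0, 0, 0], [0, 0, 0], [0, 0, 0], [0, 0, 0], [0, 0, 0], [0, 0, 0], [0, 0, 0], [0, 0, 0]]' --grip '[45, 30, 15, 5, 5, 5, 5, 5]' --newtons 40

```text
time_s: 4.95
tool_pos: [600.9, 81.1, 76.3]
tool_rot: [-0.65, 0.76, -0.001, 0.001]
ft_force: [-2.0, -0.7, 6.0]
finger_gap: 11.0
grasp_force: 40.6
```

Run:
```python
from h import *
s=arm.state(); print(s)
```

```text
{'time_s': 4.95, 'joints': array([ 1.24228995e-02,  5.77857180e-01, -2.51410696e-01,  7.39806769e-01,
       -4.68493120e-05, -1.40287699e+00]), 'qvel': array([-9.70790315e-05,  6.19564049e-05,  6.29024392e-04, -1.69762883e-04,
        5.80874179e-04, -3.21954306e-04]), 'effort': array([-9.23063513e-02, -4.96096694e+01,  2.10637254e+01, -5.83923440e-01,
        9.03671753e-03,  6.18606457e-02]), 'tool_pos': array([600.85918896,  81.05676783,  76.27406083]), 'tool_rot': array([-6.50049524e-01,  7.59891357e-01, -5.69407936e-04,  6.46041822e-04]), 'ft_force': array([-1.99568933, -0.67886732,  6.04805143]), 'torque': array([-0.02693082,  0.26661707,  0.07481943]), 'grasp_force': 40.60987830162048, 'finger_gap': 10.993149080044196}
```

send_rows --dp '[[0, 0, 0], [0, 0, 0], [0, 0, 0], [0, 0, 0], [0, 0, 0], [0, 0, 0], [0, 0, 0], [0, 0, 0], [0, 0, 0], [0, 0, 0], [0, 0, 0], [0, 0, 0]]' --turn '[[0, 0, -0.12], [0, 0, -0.24], [0, 0, -0.36], [0, 0, -0.48], [0, 0, -0.6], [0, 0, -0.72], [0, 0, -0.84], [0, 0, -0.96], [0, 0, -1.08], [0, 0, -1.2], [0, 0, -1.3], [0, 0, -1.36]]' --grip '[5, 5, 5, 5, 5, 5, 5, 5, 5, 5, 5, 5]'

```text
time_s: 6.15
tool_pos: [600.6, 81.3, 76.3]
tool_rot: [-0.026, 1.0, 0.0, 0.001]
ft_force: [-1.9, 1.0, 6.7]
finger_gap: 11.2
grasp_force: 40.8
```

send_rows --dp '[[0, 0, 0], [0, 0, 0], [0, 0, 0], [0, 0, 0], [0, 0, 4], [0, 0, 8], [0, 0, 12], [0, 0, 14]]' --turn '[[0, 0, 0], [0, 0, 0], [0, 0, 0], [0, 0, 0], [0, 0, 0], [0, 0, 0], [0, 0, 0], [0, 0, 0]]' --grip '[5, 40, 50, 50, 50, 50, 50, 50]'

```text
time_s: 6.95
tool_pos: [601.8, 81.1, 218.8]
tool_rot: [-0.028, 1.0, -0.0, 0.002]
ft_force: [-0.3, 0.4, -0.3]
finger_gap: 42.9
grasp_force: 0.0
```

send_rows --dp '[[-2, -5, 0], [-3, -10, 0], [-4, -13, 0], [-4, -13, 0]]' --turn '[[0, 0, 0], [0, 0, 0], [0, 0, 0], [0, 0, 0]]' --grip '[50, 50, 50, 50]'

```text
time_s: 7.35
tool_pos: [559.1, -52.7, 215.0]
tool_rot: [-0.025, 1.0, -0.001, -0.0]
ft_force: [-0.7, 1.6, 0.4]
finger_gap: 42.9
grasp_force: 0.0
```

Run:
```python
from h import *
s=arm.state(); print(s['time_s'],s['tool_pos'],R.from_quat(s['tool_rot']).as_matrix().round(3).tolist(),s['joints'].round(3),s['finger_gap'])
c=snap('wrist','w2'); print(c[3],c[4].round(3).tolist()); snap('top')
```

```text
7.35 [559.07415088 -52.74400904 215.04126694] [[-0.999, -0.05, -0.001], [-0.05, 0.999, -0.001], [0.001, -0.001, -1.0]] [-0.225  0.367 -0.205  0.999 -0.001 -0.274] 42.8883252064427
[490.927547   -56.2359752  347.23164106] [[-0.049, 0.962, 0.27], [0.999, 0.047, 0.014], [0.001, 0.27, -0.963]]
```

View pics/w2.png

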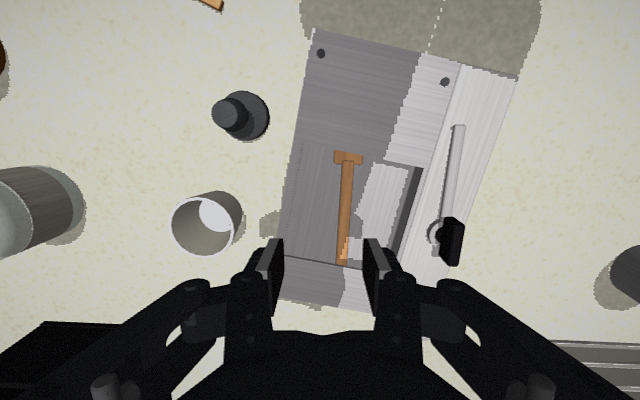

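The bar now lies over the console, from (458,125) to (440,235), so the opening is free. The paddle is unobstructed, with its blade's start at (348,158) and its handle visible to (341,262). I'll refine its pose.

Run:
```python
from h import *
c=load('wrist'); im=c[0]
hsv=cv2.cvtColor(im,cv2.COLOR_BGR2HSV)
w=((hsv[...,0]>5)&(hsv[...,0]<25)&(hsv[...,1]>90)).astype(np.uint8); w[:148]=0;w[268:]=0;w[:,:325]=0;w[:,:]*=1;w[:,366:]=0
for v in range(150,266,4):
    u=np.nonzero(w[v])[0]
    if len(u): a=cast(c,u.min(),v,18);b=cast(c,u.max()+1,v,18); print(v,u.min(),u.max(),((a+b)/2).round(1)[:2],round(np.hypot(*(a-b)[:2]),1), round(pt(c,int(u.mean()),v)[2],1))
for u,v in[(303,145),(425,168),(281,257),(390,275)]: print('open?',cast(c,u,v,50).round(1))
```

```text
150 335 338 [519.9 -38.2] 4.6 15.3
154 334 357 [523.9 -27.5] 27.7 14.6
158 334 361 [528.4 -24.8] 32.5 14.9
162 334 361 [533.  -24.5] 32.6 18.5
166 342 353 [537.7 -24.2] 14.0 18.9
170 342 352 [542.4 -24.4] 12.9 18.6
174 342 352 [547.1 -24.1] 12.9 18.6
178 342 352 [551.9 -23.7] 13.0 18.1
182 341 352 [556.7 -23.9] 14.2 18.9
186 341 351 [561.6 -24.2] 13.1 18.9
190 341 351 [566.4 -23.8] 13.2 19.6
194 341 351 [571.3 -23.5] 13.2 18.1
198 340 350 [576.4 -24.3] 13.3 18.4
202 340 350 [581.4 -24. ] 13.3 18.9
206 340 350 [586.4 -23.6] 13.4 18.9
210 339 349 [591.5 -24.5] 13.4 18.9
214 339 349 [596.6 -24.1] 13.5 19.0
218 339 349 [601.8 -23.8] 13.5 18.7
222 339 349 [607.  -23.4] 13.6 18.0
226 338 348 [612.3 -24.3] 13.6 17.8
230 338 348 [617.6 -23.9] 13.7 19.4
234 338 348 [622.9 -23.5] 13.7 19.0
238 338 347 [628.3 -23.8] 12.5 18.4
242 337 347 [633.7 -24. ] 13.9 19.2
246 337 347 [639.2 -23.7] 13.9 18.6
250 337 346 [644.7 -23.9] 12.7 18.6
254 337 346 [650.3 -23.5] 12.8 17.9
258 336 346 [655.9 -23.8] 14.1 18.0
262 336 363 [661.  -12.5] 36.0 17.6
open? [513.7 -75.3  50. ]
open? [531.2  54.2  50. ]
open? [642.  -96.8  50. ]
open? [659.   31.6  50. ]
```

send_rows --dp '[[3, 1.5, -2], [6.3, 2.9, -5], [6.3, 2.9, -9], [6.3, 2.9, -12], [6.3, 2.9, -15], [6.3, 2.9, -17.5], [6.3, 2.9, -19], [6.3, 2.9, -19.5], [6.3, 2.9, -19.5], [6.3, 2.9, -19.5]]' --turn '[[0, 0, -0.03], [0, 0, -0.05], [0, 0, -0.05], [0, 0, -0.05], [0, 0, -0.05], [0, 0, -0.05], [0, 0, -0.05], [0, 0, -0.05], [0, 0, -0.05], [0, 0, -0.05]]' --grip '[50, 50, 50, 50, 50, 50, 50, 50, 50, 50]'

```text
time_s: 8.45
tool_pos: [624.3, -19.8, 21.3]
tool_rot: [-0.003, 1.0, -0.0, 0.001]
ft_force: [-0.5, -0.0, 0.2]
finger_gap: 42.7
grasp_force: 0.0
```

send_rows --dp '[[0, 0, 0], [0, 0, 0], [0, 0, 0], [0, 0, 0], [0, 0, 0], [0, 0, 0], [0, 0, 0]]' --turn '[[0, 0, 0], [0, 0, 0], [0, 0, 0], [0, 0, 0], [0, 0, 0], [0, 0, 0], [0, 0, 0]]' --grip '[30, 15, 5, 5, 5, 5, 5]' --newtons 60

```text
time_s: 9.15
tool_pos: [624.4, -20.3, 21.5]
tool_rot: [-0.003, 1.0, -0.0, 0.001]
ft_force: [-1.2, -0.7, 6.5]
finger_gap: 11.8
grasp_force: 59.8
```

Gripped: gap 11.8 mm, 60 N, about 48 mm along the handle from the middle. Now I lift 2 mm and slide 44 mm toward the robot, under the near cover.

send_rows --dp '[[0, 0, 0.2], [-1, 0, 0.2], [-2, 0, 0.2], [-3, 0, 0.2], [-4, 0, 0.2], [-4.4, 0, 0.2], [-4.4, 0, 0.2]]' --turn '[[0, 0, 0], [0, 0, 0], [0, 0, 0], [0, 0, 0], [0, 0, 0], [0, 0, 0], [0, 0, 0]]' --grip '[5, 5, 5, 5, 5, 5, 5]'

```text
time_s: 9.85
tool_pos: [578.3, -19.9, 22.0]
tool_rot: [-0.003, 1.0, 0.0, -0.0]
ft_force: [-0.3, -0.1, -1.0]
finger_gap: 11.7
grasp_force: 59.0
```

send_rows --dp '[[-0.12, 0, 0.66], [-0.25, 0, 1.3], [-0.4, 0, 2.0], [-0.6, 0, 2.75], [-0.82, 0, 3.48], [-0.82, 0, 3.48]]' --turn '[[0, -0.05, 0], [0, -0.1, 0], [0, -0.15, 0], [0, -0.2, 0], [0, -0.25, 0], [0, -0.25, 0]]' --grip '[5, 5, 5, 5, 5, 5]'

```text
time_s: 10.45
tool_pos: [570.0, -19.8, 57.3]
tool_rot: [-0.002, 0.992, -0.0, 0.125]
ft_force: [-0.4, 0.1, -0.3]
finger_gap: 11.9
grasp_force: 59.0
```

Run:
```python
from h import *
s=arm.state(); print(s['time_s'],s['tool_pos'],s['ft_force'],s['torque'],s['finger_gap'],s['grasp_force'])
c=snap('side'); im=c[0]
cv2.imwrite('pics/s2.png',cv2.resize(im[120:280,270:470],None,fx=3.5,fy=3.5,interpolation=cv2.INTER_CUBIC))
```

```text
10.45 [569.98920278 -19.84925789  57.32178009] [-0.36778274  0.11215382 -0.26071816] [-0.04136423  0.22157882  0.01701768] 11.89714771688145 59.04222249984741
```

View pics/s2.png

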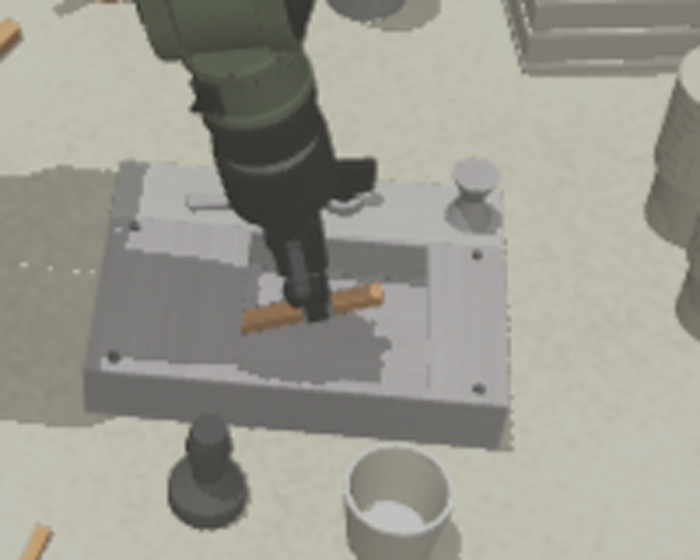

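The paddle has tilted, its handle end at (375,293) is inside the opening, and there is no contact force. Next I draw it out along its axis.

send_rows --dp '[[1.45, 0, 0.37], [2.9, 0, 0.74], [4.4, 0, 1.12], [5.8, 0, 1.48], [7.25, 0, 1.85], [8.7, 0, 2.2], [10, 0, 2.55], [10.2, 0, 2.6]]' --turn '[[0, 0, 0], [0, 0, 0], [0, 0, 0], [0, 0, 0], [0, 0, 0], [0, 0, 0], [0, 0, 0], [0, 0, 0]]' --grip '[5, 5, 5, 5, 5, 5, 5, 5]'

```text
time_s: 11.3
tool_pos: [675.7, -20.2, 83.3]
tool_rot: [-0.003, 0.992, -0.001, 0.126]
ft_force: [-0.1, -0.3, -0.9]
finger_gap: 11.9
grasp_force: 59.0
```

Run:
```python
from h import *
s=arm.state(); print(s['time_s'],s['tool_pos'],s['ft_force'],s['torque'],s['finger_gap'],s['grasp_force'])
c=snap('side'); im=c[0]
cv2.imwrite('pics/s3.png',cv2.resize(im[120:280,270:470],None,fx=3.5,fy=3.5,interpolation=cv2.INTER_CUBIC))
```

```text
11.3 [675.69669695 -20.19278771  83.33608822] [-0.06655016 -0.34017858 -0.89920503] [-0.00373283  0.26604415  0.04298751] 11.904939882216965 59.03470695018768
```

View pics/s3.png

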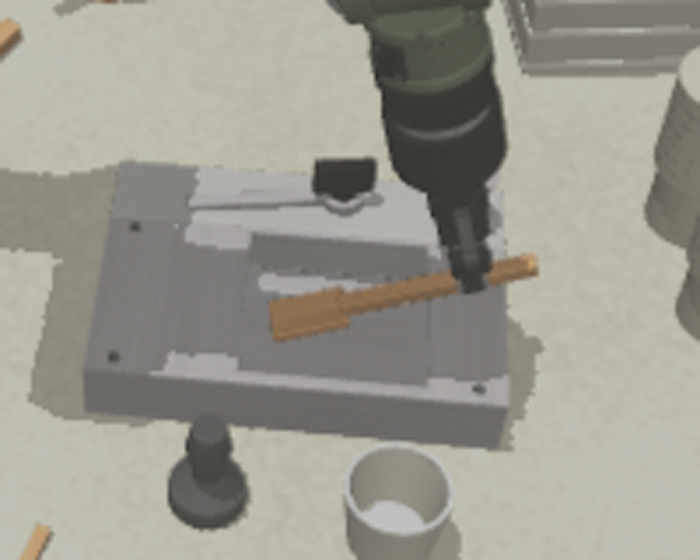

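The blade end at (270,310) is past the near edge, so the whole paddle can rise. I lift straight up, then bring it over the tray's middle.

send_rows --dp '[[0, 0, 1.5], [0, 0, 4], [0, 0, 7], [0, 0, 10], [0, 0, 13], [-2, 0, 16], [-4, 0, 17.5], [-6, 0, 18], [-7.5, 0, 18], [-8, 0, 18], [-8, 0, 18], [-8, 0, 18]]' --turn '[[0, 0, 0], [0, 0, 0], [0, 0, 0], [0, 0, 0], [0, 0, 0], [0, 0, 0], [0, 0, 0], [0, 0, 0], [0, 0, 0], [0, 0, 0], [0, 0, 0], [0, 0, 0]]' --grip '[5, 5, 5, 5, 5, 5, 5, 5, 5, 5, 5, 5]'

```text
time_s: 12.55
tool_pos: [593.4, -20.0, 262.6]
tool_rot: [-0.003, 0.992, -0.0, 0.125]
ft_force: [0.3, -0.1, -0.8]
finger_gap: 11.6
grasp_force: 59.0
```

send_rows --dp '[[0, 0, 0], [0, 0, 0], [0, 0, 0], [0, 0, 0], [0, 0, 0], [0, 0, 0]]' --turn '[[0, 0, 0], [0, 0, 0], [0, 0, 0], [0, 0, 0], [0, 0, 0], [0, 0, 0]]' --grip '[5, 5, 5, 5, 5, 5]'

```text
time_s: 13.15
tool_pos: [593.0, -19.9, 262.8]
tool_rot: [-0.003, 0.992, -0.0, 0.125]
ft_force: [0.4, 0.1, -0.7]
finger_gap: 11.6
grasp_force: 59.0
```

Run:
```python
from h import *
s=arm.state(); print(s['time_s'],s['tool_pos'],s['ft_force'],s['qvel'].round(4),s['finger_gap'],s['grasp_force'])
c=snap('side','s4'); im=c[0];P=cloud(c);h=cv2.cvtColor(im,cv2.COLOR_BGR2HSV)
w=(h[...,0]>5)&(h[...,0]<25)&(h[...,1]>90)&(P[...,2]>80)&(abs(P[...,1]+20)<60)&(P[...,0]>380)
q=P[w];print(w.sum(),q.min(0),q.max(0))
```

```text
13.15 [593.0321335  -19.92897234 262.8309833 ] [ 0.3530805   0.14774676 -0.65231411] [-0.0005 -0.0009  0.     -0.0015 -0.0002  0.0011] 11.587534621108238 59.045074582099915
614 [457.35484664 -50.03360159 217.80808727] [637.66315998  -8.14347901 578.06907201]
```

View pics/s4.png

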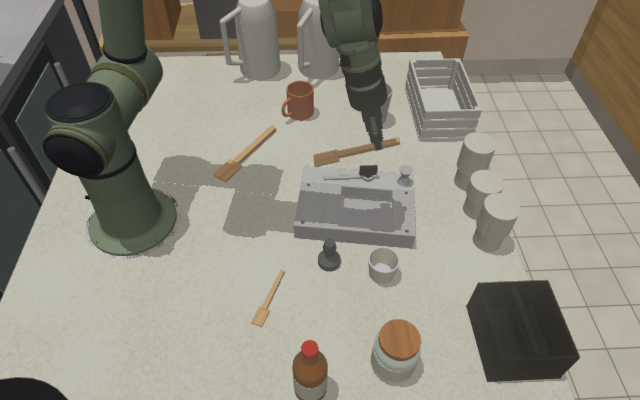

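The paddle, at (315,160)–(400,142), is held still above the tray. Its lowest point is at z about 215, over 160 mm clear of the cover. The bar is parked on the console and the bystanders I can see here are in place, so I'm handing in.

```bash
python3 -c "
from rig import arm
print(arm.sign_off())"
```

```text
the job is handed in; nothing more can be done
None
```

Job handed in at about 13 s of the 51 s allowed: the knob is turned past its detent, and the paddle was drawn out handle end first and is held still above the tray, over 160 mm clear of the cover.

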